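# Roll a vial home in the reader cradle

### The arm

A 7-joint arm with a two-finger parallel gripper is mounted at the origin on the work surface. World frame = base frame: x ahead of the robot, y to its left, z up, the work surface at z = 0. Lengths are in m, angles in rad, forces in N, time in s.
With the tool pointing down it reaches from about 0.4 to 0.85 m from the base axis. Payload 4.5 kg.
Tool frame: the origin (TCP) lies between the finger pads; the fingertips stand 19 mm ahead of it and the grasp point (between the pads) is the TCP (r.tips_ahead is the distance from the TCP to the fingertips, in m); z points along the fingers, y is the line along which they close (so a half turn about z gives the same grasp; the last joint's range is limited). The gripper opens to 88 mm and grips with 3 to 60 N. Pads are 18 mm wide; open, the fingers measure 123 mm over their backs; the gripper's body (75 mm by 187 mm) begins 45 mm behind the grasp point.
Start: joints at [1.228, 0.689, -0.195, 1.565, 0.157, 0.902, -0.215], TCP at [0.23, -0.581, 0.258] pointing down, gripper open.
Joint ranges: [-3.01, 3.01], [-0.46, 2.08], [-1.47, 1.51], [0.13, 2.56], [-1, 4.14], [0.04, 2.09], [-2.66, 2.66]. Speed limits (rad/s): [2.57, 2.57, 3.14, 3.14, 3.14, 3.14, 3.14].

### API

Orientations are given as a unit quaternion [x, y, z, w].
In Python, from plant import r, cams, models gives the robot as it stands. The module is installed in compiled form; this text tells all that it offers.
- The arm moves only by the tool jog_arm, never from a script. Its arguments are lists of equal length, an entry for each row: "turn": the turn, a rotation vector about the tool's x, y, z in rad, a list of three; "translation": the shift along the tool's x, y, z in m, a list of three; "grip": the closure, from 0 (fully open) to 1 (shut). In form: {"turn": [[ax, ay, az], ...], "translation": [[tx, ty, tz], ...], "grip": [grip, ...]}. A call has 1 to 20 rows; each row is the pose to reach, as a shift and turn from the pose commanded when the call began, along the tool's axes at that moment; what a row does not reach only later rows make up. A row lasts 1/8 s, in which the tool goes at most 62.5 mm and 10.7 degrees, less where a joint would pass 70% of its speed; a pose out of reach is approached as far as the arm can. A call with a gripper value outside its range is refused whole. The fingers move at their own pace and stop on an object; "force" is the grip in N (left out, the last holds). Time passes only in rows, so rows that repeat a pose let the fingers close. It gives the time, the measured TCP pose, the force, the opening and the grip force at its end, in the units of the state.
- r.get_state(): the state, without advancing time (a new reading comes with each control period).
- cams.snapshot(name): name is "scene" or "top" or "wrist"; returns the picture (384x512x3 uint8, red, green, blue); there is no depth.
- cams.camera_params(name): a dict with "fx", "fy", "cx", "cy" (pixels), "eye" and "orientation" of the camera in the world. Camera axes: x right, y up, looking along -z (the intrinsics and any distortion apply to the point x, -y, -z); pixel columns grow to the right and rows downward; lengths in m; the calibration is good to about 2 mm. A picture is of the moment at which its call begins: read the wrist's pose just before it. camera_params takes no time and is no camera call; for the wrist camera it gives the pose at the moment of the call.
- r.finish_job(): hands the job in; it is judged then, once.
Trained networks look in the newest picture that a camera, given by its name, has taken for a name from the list of things; names that differ only in an ending like _2 or _b are one class to them, and where a whole thing is asked for, a point or a joint stands for the part that bears it (a point fixed in the world has none). Each returns a list of dicts, best first, with "p" (0 to 1); they miss things now and then, are a little off and sometimes report something else, mostly with a low value. They report only what shows in the picture. A call takes as long as a camera call.
- models.find_in(camera, name): "position" ([x, y, z] in m, in world coordinates, good to about 4 mm: the middle of the surface that is visible of it).
- models.masks_of(camera, name): "pixels" (384x512 bool, what is visible of it).
- models.place_of(camera, name): "position" ([x, y, z] in m, in world coordinates, good to about 4 mm: a listed point, or the origin of a listed thing).
The state is a dict: "clock": time; "q": joint angles; "qd": joint speeds; "joint_torque": joint torques, N m; "tool_pos": TCP position; "eef_rot": TCP orientation; "contact_force": force on the tool from outside, world axes, zero at the start; "moment": the same for the moment, N m; "opening": opening from 0.0 (shut) to 1.0 (fully open); "finger_force": force on a finger pad.
Only numpy, scipy, OpenCV 4.12 (cv2) and the standard library are available. Lean on these libraries where they do the work, as an engineer would, in place of code of your own. Each camera call takes 0.05 s, during which the arm holds its last target. There are 200 camera calls.

### The job

Roll the amber vial along the reader's deck by pushing its side, without picking it up, over the little ramp into the cradle, and press it home against the sprung plate with a light, steady push of about 7 newtons for half a second; never push the glass harder than about 12. Ease off slowly so that it does not spring back over the lip, and leave it lying square in the cradle, touched by nothing. Only then press the start button fully down and let it go, leaving the other things on the bench alone.

Things in the scene. Friction and masses are not known exactly. Their poses are not given: they have to be found in the camera images.
- vial_center (a point): centre of the capped amber glass vial lying across the lane: glass 30 mm in diameter, 70 mm long, this point on its axis half-way along the glass; on the deck it is 45 mm above the bench. White cap (25 mm wide) from 38 to 52 mm along the vial's +y. 0.09 to 0.14 kg. Pushed slower than 50 mm/s it stops within a few mm; on the deck it takes under 2 N to roll.
- vial: the same vial, origin also at the centre of the glass; its own y axis is the axis of the cylinder (x and z turn as it rolls)
- reader: the vial reader, a white desktop instrument that does not move. Origin on the bench under the centre of its deck; +x runs along the lane from the vial to the cradle, away from the robot; z up. The deck is flat, 30 mm above the bench, x -180 to +130 mm, 300 mm wide; the lane's centre line is y = 0. Beyond x = 130 stands the housing, 85 mm above the bench.
- seat_mid (a point): middle of the range of the seated vial's centre, 48 mm above the bench. The aluminium cradle (120 mm wide) was slid by hand and locked: the true seat lies up to 12 mm nearer or farther along x, not measured, so feel for it. A ramp rises 5 mm over 36 mm of x to a lip; the seat, 3 mm above the deck, lies behind it. A seated vial's centre is 8 mm past the lip, with 1 mm of play.
- plate_mid (a point): middle of the range of the upright sprung steel plate's face, 15.5 mm past the seated vial's centre; it shifts with the cradle, up to 12 mm either way. 60 mm wide, 5 to 27 mm above the deck. It yields by about 1 mm per 2 N (7 N: 3 to 4 mm), slightly damped, with a hard stop after 5 mm. Rolling up the ramp itself usually takes under 3 N.
- start_top (a point): centre of the top of the start button, a grey round push button 28 mm in diameter in a black collar, on the deck to the right of the lane (at x = -10, y = -118 mm in the reader's frame); top 48 mm above the bench. Pressed straight down; travel 6 mm.
- start (a joint): travel of the start button in m: 0 up, 0.006 fully down at 5 N; it springs back
- cassette: a flat white test cassette, 22 x 70 x 6 mm, lying on the bench; a bystander to leave alone; origin at the centre of its underside
- kit_box: a cardboard kit box, 70 x 110 x 60 mm, on the bench; a bystander to leave alone; origin at the centre of its underside
- tube_block: an aluminium tube block, 90 x 36 x 26 mm, lying on the deck left of the lane; a bystander to leave alone; origin at the centre of its underside
- reagent: a small reagent bottle, 44 mm across and 85 mm tall, standing on the bench; a bystander to leave alone; origin at the centre of its underside
- jar: a jar, 60 mm across and 70 mm tall, standing on the bench; a bystander to leave alone; origin at the centre of its underside
- beaker: a glass beaker, 64 mm across and 80 mm tall, standing on the bench; a bystander to leave alone; origin at the centre of its underside

How it is judged:
On the way, in this order (a step that is already met when the one before it is completed fails the run):
1. the vial, inside the cradle, is pressed against the sprung plate with more than 5 N for 0.3 s (contact force between vial and reader above 5 N and x of vial_center in the frame of reader above 0.036 m and z of vial_center in the frame of reader between 0.0466 and 0.0492 m and contact force between vial and the fingers above 5 N), for 0.3 s.
2. the vial has been let go and lies still and square in the cradle (x of vial_center in the frame of reader between 0.036 and 0.068 m and y of vial_center in the frame of reader between -0.025 and 0.025 m and z of vial_center in the frame of reader between 0.0466 and 0.0492 m and angle between the y axis of vial and the y axis of reader, either way round below 0.12 rad and linear speed of vial below 0.01 m/s and contact force between vial and the arm below 0.05 N and contact force between vial and the fingers below 0.05 N), for 0.3 s.
3. the start button is pressed down (x of vial_center in the frame of reader between 0.036 and 0.068 m and y of vial_center in the frame of reader between -0.025 and 0.025 m and z of vial_center in the frame of reader between 0.0466 and 0.0492 m and angle between the y axis of vial and the y axis of reader, either way round below 0.12 rad and value of joint start above 0.0045 m), for 0.02 s.
At the end, for the whole second after the job is handed in: Vial at rest in the seat: centre 46.6 to 49.2 mm above the bench, within 25 mm of the lane's centre line, 36 to 68 mm along the lane from the reader's origin, its axis within 0.12 rad of square; start button up again (under 1.5 mm) (x of vial_center in the frame of reader between 0.036 and 0.068 m and y of vial_center in the frame of reader between -0.025 and 0.025 m and z of vial_center in the frame of reader between 0.0466 and 0.0492 m and angle between the y axis of vial and the y axis of reader, either way round below 0.12 rad and linear speed of vial below 0.01 m/s and value of joint start below 0.0015 m); the robot touches nothing.
It fails at once if the fingers or arm push the vial with more than 15 N (contact force between vial and the fingers above 15 N or contact force between vial and the arm above 15 N).
It fails at once if the vial is lifted more than 9 mm off the deck (z of vial_center in the frame of reader above 0.054 m).
It fails at once if the start button is pressed before the vial is in the cradle (value of joint start above 0.003 m and (x of vial_center in the frame of reader below 0.033 m or z of vial_center in the frame of reader below 0.046 m)).
It fails at once if the tube block, bottle, jar, beaker, cassette or kit box is moved more than 15 mm (distance of any of cassette, kit_box, tube_block, reagent, jar, beaker from where it was at the start of the episode above 0.015 m).
It also fails if it takes over 58 s, if anything falls off the work surface, if the arm or the gripper's body presses on something with over 40 N, if the wrist force passes 120 N, or if a joint passes its speed limit or range.

## Working session

There is one attempt and no reset: what is moved stays moved. The work goes in short steps, Python scripts to look and compute and a tool call to move; the robot and the scene stay as the last step left them, time stands still between calls to the robot, and variables do not carry over. Pictures are saved under pics/ and viewed, at most 10 in all, crops included, and the job is handed in when it is done.

Besides the shell and the picture viewer there is one more tool, called as name(argument=value, ...), one argument or row to a line, values as JSON. jog_arm: Moves the arm, as the interface text tells. Its arguments: {"type":"object","properties":{"turn":{"type":"array"},"translation":{"type":"array"},"grip":{"type":"array"},"force":{"type":"number"}},"required":["turn","translation","grip"]}

```bash
mkdir -p pics
cat > h.py <<'E'
import numpy as np, cv2
from plant import r,cams,models
from scipy.spatial.transform import Rotation as R
def snap(n,f):
    im=cams.snapshot(n); cv2.imwrite('pics/'+f,im[...,::-1]); return im
E
python3 - <<'E'
from h import *
s=r.get_state(); print(s)
for c in ['top','scene']:
    snap(c,c+'1.png'); print(c,cams.camera_params(c))
    for n in ['vial_center','reader','seat_mid','plate_mid','start_top','tube_block','kit_box','reagent','jar','beaker','cassette']:
        print(n,[(np.round(d['position'],4).tolist(),round(d['p'],2)) for d in models.place_of(c,n)[:2]])
E
```

```text
{'clock': 0.0, 'q': array([ 1.22782107,  0.68998217, -0.19456486,  1.56632245,  0.15729319,
        0.90245314, -0.21512508]), 'qd': array([ 0.00042871,  0.0010679 ,  0.00057062, -0.00051653,  0.00045822,
       -0.00092065, -0.00138775]), 'joint_torque': array([ 4.72960182e-04, -5.27552426e+01, -1.26745451e+00, -1.53423822e+01,
       -5.28355502e-02,  6.49115842e-03,  1.35560040e-04]), 'tool_pos': array([ 0.2297268 , -0.58063012,  0.25691815]), 'eef_rot': array([ 9.82298496e-01,  1.87320262e-01, -2.07109198e-04, -8.61393505e-04]), 'contact_force': array([-0.03255716,  0.24449908, -0.78611234]), 'moment': array([-0.01413965,  0.02330081, -0.04264856]), 'finger_force': 0.0, 'opening': 1.00157365755505}
top {'fx': 481.51607514569105, 'fy': 481.51607514569105, 'cx': 251.89640824645576, 'cy': 194.92602164374458, 'eye': array([ 4.14626239e-01, -1.38900304e-04,  1.45862814e+00]), 'orientation': array([ 0.03346396, -0.04618136, -0.70264897,  0.7092474 ])}
vial_center [([0.5192, -0.0968, 0.0412], 0.61)]
reader [([0.5634, 0.3532, 0.0001], 0.49)]
seat_mid [([0.6376, -0.0723, 0.0474], 0.69)]
p
[... 610 characters left out ...]
   ]), 'orientation': array([0.22728108, 0.37555401, 0.76437811, 0.47225905])}
vial_center [([0.5206, -0.1004, 0.0439], 0.56)]
reader [([0.5841, -0.083, -0.0], 0.87)]
seat_mid [([0.6397, -0.0745, 0.0469], 0.76), ([0.592, -0.1983, 0.0531], 0.52)]
plate_mid [([0.6544, -0.0719, 0.0507], 0.7)]
start_top [([0.5923, -0.1973, 0.0528], 0.46)]
tube_block [([0.5913, 0.0346, 0.0317], 0.85), ([0.5854, -0.0841, 0.0004], 0.51)]
kit_box [([0.5619, 0.3464, -0.0012], 0.66), ([0.6811, 0.3703, 0.0041], 0.65)]
reagent [([0.4543, 0.3614, 0.0033], 0.61)]
jar [([0.6517, -0.0712, 0.0472], 0.72), ([0.6663, -0.3946, 0.0021], 0.71)]
beaker [([0.4348, -0.3994, 0.0011], 0.82)]
cassette [([0.5615, 0.3458, -0.0008], 0.8)]
```

View top.

Run:
```python
import cv2
a=cv2.imread('pics/top1.png')[80:330,150:400]; cv2.imwrite('pics/top1c.png',cv2.resize(a,(600,600),interpolation=cv2.INTER_CUBIC))
```

```text
(no output)
```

View pics/top1c.png

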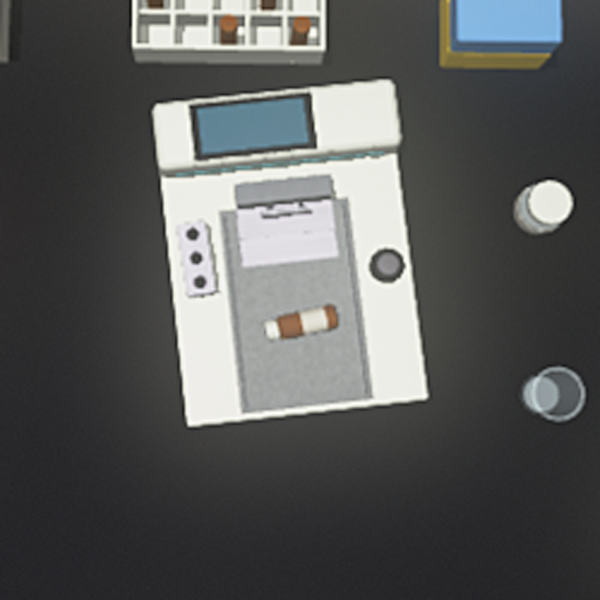

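View pics/scene1.png

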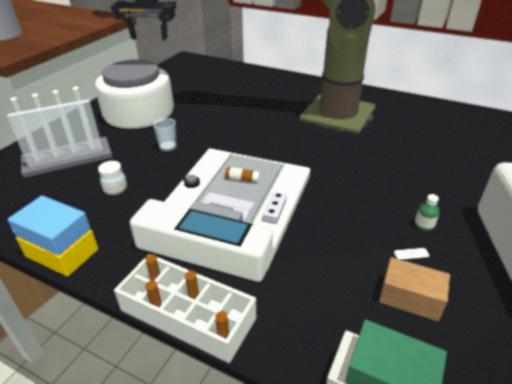

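```bash
cat >> h.py <<'E'
def pix2w(cam,u,v,z,p=None):
    p=p or cams.camera_params(cam); M=R.from_quat(p['orientation']).as_matrix()
    d=M@np.array([(u-p['cx'])/p['fx'],-(v-p['cy'])/p['fy'],-1]); e=np.array(p['eye']); return e+d*(z-e[2])/d[2]
E
python3 - <<'E'
from h import *
c=lambda u,v,z:pix2w('top',150+(u+.5)/2.4-.5,80+(v+.5)/2.4-.5,z)
P={'fl':(187,427,.03),'fr':(428,398,.03),'btn':(387,265,.048),'vcap':(266,330,.045),'vend':(338,318,.045),'laneFL':(243,412,.03),'laneFR':(371,397,.03),'laneBL':(221,212,.03),'laneBR':(347,199,.03),'lipL':(240,236,.035),'rampL':(242,266,.03),'rampR':(339,258,.03)}
W={k:c(*v) for k,v in P.items()}
for k,v in W.items(): print(k,v.round(4))
a=lambda p,q:np.arctan2(*(W[q]-W[p])[[1,0]])
yaws=[a('fr','fl')-np.pi/2,a('laneFR','laneFL')-np.pi/2,a('laneFL','laneBL'),a('laneFR','laneBR'),a('rampR','rampL')-np.pi/2];print(np.round(yaws,3), 'vial',a('vend','vcap')-np.pi/2)
y=np.mean(yaws[:4]); C,S=np.cos(y),np.sin(y);Q=np.array([[C,-S],[S,C]])
for k,l in dict(fl=(-.18,.15),fr=(-.18,-.15),btn=(-.01,-.118)).items(): print('origin from',k,W[k][:2]-Q@l)
for n in ['vial_center','start_top','seat_mid','plate_mid']:
  pass
E
```

```text
fl [0.3902 0.0446 0.03  ]
fr [ 0.428  -0.2519  0.03  ]
btn [ 0.5905 -0.1995  0.048 ]
vcap [ 0.5091 -0.0509  0.045 ]
vend [ 0.5247 -0.1393  0.045 ]
laneFL [ 0.409  -0.0238  0.03  ]
laneFR [ 0.4287 -0.1814  0.03  ]
laneBL [0.6574 0.0058 0.03  ]
laneBR [ 0.6758 -0.1522  0.03  ]
lipL [ 0.6266 -0.0182  0.035 ]
rampL [ 0.5896 -0.021   0.03  ]
rampR [ 0.6009 -0.1421  0.03  ]
[0.127 0.124 0.119 0.118 0.093] vial 0.17469670088389377
origin from fl [ 0.58708877 -0.08236862]
origin from fr [ 0.58845028 -0.08108781]
origin from btn [ 0.58609961 -0.08120296]
```

```bash
cat >> h.py <<'E'
O=np.array([.587,-.0815]); YAW=.122
def rd(p):
    c,s=np.cos(YAW),np.sin(YAW); d=np.array(p[:2])-O; return np.array([c*d[0]+s*d[1],-s*d[0]+c*d[1],p[2]])
def wd(x,y,z):
    c,s=np.cos(YAW),np.sin(YAW); return np.array([O[0]+c*x-s*y,O[1]+s*x+c*y,z])
def delta(x,y,z):
    s=r.get_state(); M=R.from_quat(s['eef_rot']); t=R.from_euler('z',YAW)*R.from_euler('x',np.pi)
    print('reader tcp',rd(s['tool_pos']).round(4),'F',s['contact_force'].round(2),'trans',M.inv().apply(wd(x,y,z)-s['tool_pos']).round(4),'turn',(M.inv()*t).as_rotvec().round(4),'open',round(s['opening'],3),'t',s['clock'])
E
python3 -c "
from h import *
delta(-.118,-.011,.2)"
```

```text
reader tcp [-0.4152 -0.4525  0.2577] F [-0.82 -0.13  0.56] trans [ 0.3989 -0.3523  0.0577] turn [ 1.000e-04 -0.000e+00  2.548e-01] open 1.002 t 1.2
```

jog_arm(
  turn=[
    [0,0,0.1],
    [0,0,0.2],
    [0,0,0.255],
    [0,0,0.255],
    [0,0,0.255],
    [0,0,0.255],
    [0,0,0.255],
    [0,0,0.255],
    [0,0,0.255],
    [0,0,0.255],
    [0,0,0.255],
    [0,0,0.255],
    [0,0,0.255],
    [0,0,0.255],
  ],
  translation=[
    [0.03,-0.027,0],
    [0.07,-0.062,0],
    [0.11,-0.097,0],
    [0.15,-0.132,0],
    [0.19,-0.167,0],
    [0.23,-0.202,0.01],
    [0.27,-0.237,0.02],
    [0.31,-0.272,0.03],
    [0.34,-0.3,0.04],
    [0.37,-0.327,0.05],
    [0.39,-0.344,0.058],
    [0.399,-0.352,0.058],
    [0.399,-0.352,0.058],
    [0.399,-0.352,0.058],
  ],
  grip=[0.73,0.73,0.73,0.73,0.73,0.73,0.73,0.73,0.73,0.73,0.73,0.73,0.73,0.73],
)

```text
clock: 2.95
tool_pos: [0.471, -0.1085, 0.2001]
eef_rot: [0.998, 0.06, -0.0, 0.0]
contact_force: [0.2, -0.3, 0.6]
opening: 0.272
finger_force: 0.0
```

```bash
python3 -c "
from h import *
delta(-.118,-.011,.0595)
snap('wrist','w1.png')
for n in ['vial_center','start_top','seat_mid','plate_mid']:
  print(n,[(rd(d['position']).round(4),round(d['p'],2)) for d in models.place_of('wrist',n)[:2]])
"
```

```text
reader tcp [-0.1184 -0.0127  0.2001] F [ 0.22 -0.33  0.61] trans [ 0.0004 -0.0018  0.1406] turn [ 0.001   0.0001 -0.0023] open 0.272 t 2.95
vial_center [(array([-0.0657, -0.0122,  0.0442]), 0.9), (array([0.0247, 0.1178, 0.0302]), 0.18)]
start_top [(array([-0.0111, -0.1183,  0.0537]), 0.84), (array([-0.0669, -0.0095,  0.0435]), 0.49)]
seat_mid []
plate_mid [(array([-0.0709, -0.0083,  0.0426]), 0.38)]
```

View pics/w1.png

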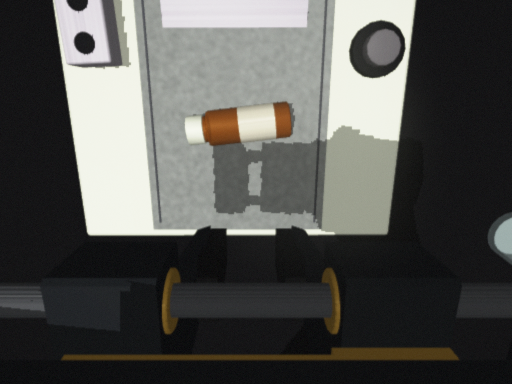

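jog_arm(
  turn=[
    [0,0,-0.002],
    [0,0,-0.002],
    [0,0,-0.002],
    [0,0,-0.002],
    [0,0,-0.002],
    [0,0,-0.002],
    [0,0,-0.002],
    [0,0,-0.002],
    [0,0,-0.002],
    [0,0,-0.002],
    [0,0,-0.002],
    [0,0,-0.002],
    [0,0,-0.002],
    [0,0,-0.002],
  ],
  translation=[
    [0,-0.001,0.02],
    [0,-0.001,0.055],
    [0,-0.001,0.09],
    [0,-0.001,0.115],
    [0,-0.001,0.13],
    [0,-0.001,0.1385],
    [0,-0.001,0.1405],
    [0,-0.001,0.1405],
    [0.005,-0.001,0.1405],
    [0.01,-0.001,0.1405],
    [0.014,-0.001,0.1405],
    [0.017,-0.001,0.1405],
    [0.02,-0.001,0.1405],
    [0.023,-0.001,0.1405],
  ],
  grip=[0.73,0.73,0.73,0.73,0.73,0.73,0.73,0.73,0.73,0.73,0.73,0.73,0.73,0.73],
)

```text
clock: 4.95
tool_pos: [0.4942, -0.1032, 0.0592]
eef_rot: [0.998, 0.062, -0.0, 0.0]
contact_force: [-0.6, -0.1, 0.6]
opening: 0.272
finger_force: 0.1
```

```bash
python3 -c "
from h import *
delta(-.03,-.011,.0595)
for c in ['top','scene']:
  snap(c,c+'2.png')
  print([(rd(d['position']).round(4),round(d['p'],2)) for d in models.place_of(c,'vial_center')[:2]])
"
```

```text
reader tcp [-0.0947 -0.0103  0.0592] F [-0.59 -0.13  0.57] trans [ 0.0647  0.0008 -0.0003] turn [0.     0.0003 0.0018] open 0.272 t 4.95
[]
[(array([-0.0654, -0.0094,  0.0452]), 0.6)]
```

jog_arm(
  turn=[
    [0,0,0],
    [0,0,0],
    [0,0,0],
    [0,0,0],
    [0,0,0],
    [0,0,0],
    [0,0,0],
    [0,0,0],
    [0,0,0],
    [0,0,0],
    [0,0,0],
    [0,0,0],
    [0,0,0],
    [0,0,0],
    [0,0,0],
    [0,0,0],
    [0,0,0],
    [0,0,0],
    [0,0,0],
    [0,0,0],
  ],
  translation=[
    [0.002,0,0],
    [0.004,0,0],
    [0.007,0,0],
    [0.01,0,0],
    [0.013,0,0],
    [0.016,0,0],
    [0.019,0,0],
    [0.022,0,0],
    [0.025,0,0],
    [0.028,0,0],
    [0.031,0,0],
    [0.034,0,0],
    [0.037,0,0],
    [0.04,0,0],
    [0.043,0,0],
    [0.046,0,0],
    [0.049,0,0],
    [0.052,0,0],
    [0.055,0,0],
    [0.058,0,0],
  ],
  grip=[0.73,0.73,0.73,0.73,0.73,0.73,0.73,0.73,0.73,0.73,0.73,0.73,0.73,0.73,0.73,0.73,0.73,0.73,0.73,0.73],
)

```text
clock: 7.65
tool_pos: [0.5519, -0.0961, 0.0592]
eef_rot: [0.998, 0.062, 0.0, 0.0]
contact_force: [-0.2, 0.5, -0.8]
opening: 0.273
finger_force: 0.1
```

```bash
python3 -c "
from h import *
delta(0.0,-.011,.0595)
snap('wrist','w3.png')
print([(rd(d['position']).round(4),round(d['p'],2)) for d in models.place_of('wrist','vial_center')[:2]])
snap('scene','s3.png')
print([(rd(d['position']).round(4),round(d['p'],2)) for d in models.place_of('scene','vial_center')[:2]])
"
```

```text
reader tcp [-0.0366 -0.0102  0.0592] F [-0.24  0.45 -0.84] trans [ 0.0366  0.0008 -0.0003] turn [ 0.     -0.      0.0018] open 0.273 t 7.65
[(array([-0.0054, -0.005 ,  0.0443]), 0.7)]
[(array([-0.0095, -0.0023,  0.0441]), 0.82)]
```

View pics/w3.png

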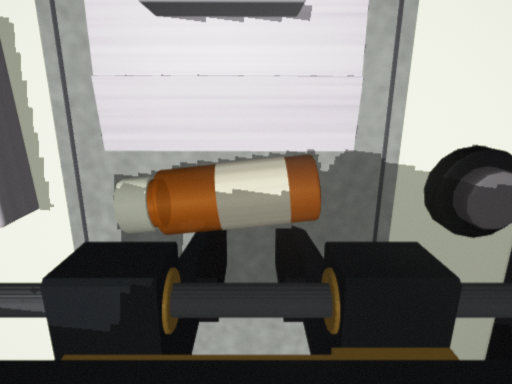

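jog_arm(
  turn=[
    [0,0,0],
    [0,0,0],
    [0,0,0],
    [0,0,0],
    [0,0,0],
    [0,0,0],
    [0,0,0],
    [0,0,0],
    [0,0,0],
    [0,0,0],
    [0,0,0],
    [0,0,0],
    [0,0,0],
    [0,0,0],
    [0,0,0],
    [0,0,0],
  ],
  translation=[
    [0,-0.002,0],
    [0.001,-0.004,0],
    [0.003,-0.004,0],
    [0.005,-0.004,0],
    [0.007,-0.004,0],
    [0.009,-0.004,0],
    [0.011,-0.004,0],
    [0.013,-0.004,0],
    [0.015,-0.004,0],
    [0.017,-0.004,0],
    [0.019,-0.004,0],
    [0.021,-0.004,0],
    [0.023,-0.004,0],
    [0.025,-0.004,0],
    [0.027,-0.004,0],
    [0.029,-0.004,0],
  ],
  grip=[0.73,0.73,0.73,0.73,0.73,0.73,0.73,0.73,0.73,0.73,0.73,0.73,0.73,0.73,0.73,0.73],
)

```text
clock: 9.85
tool_pos: [0.5802, -0.0885, 0.0592]
eef_rot: [0.998, 0.062, 0.0, 0.0]
contact_force: [-0.2, -0.1, 0.8]
opening: 0.27
finger_force: 0.4
```

```bash
python3 -c "
from h import *
delta(0.012,-.006,.0595)
snap('wrist','w4.png')
print([(rd(d['position']).round(4),round(d['p'],2)) for d in models.place_of('wrist','vial_center')[:2]])
"
```

```text
reader tcp [-0.0076 -0.0061  0.0592] F [-0.16 -0.06  0.77] trans [ 0.0196 -0.0001 -0.0003] turn [ 0.0001 -0.      0.0018] open 0.27 t 9.85
[(array([ 0.0174, -0.0008,  0.0439]), 0.56)]
```

View pics/w4.png

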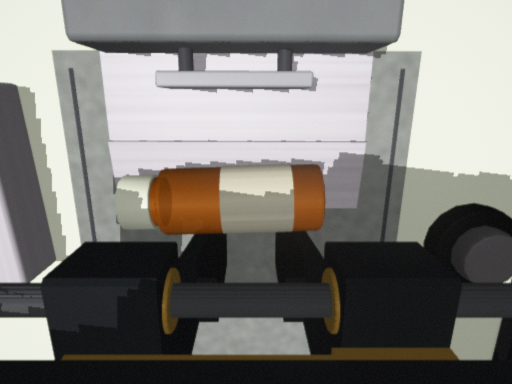

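```bash
python3 -c "
from h import *
for n,u,v,z in [('lip',256,141,.035),('plate',235,87,.057),('plate',235,72,.057),('rampstart?',100,197,.03),('collar',475,250,.045)]: print(n,rd(pix2w('wrist',u,v,z)).round(4))
"
```

```text
lip [ 0.0431 -0.0094  0.035 ]
plate [ 0.0662 -0.0009  0.057 ]
plate [ 0.0716 -0.0009  0.057 ]
rampstart? [0.0142 0.0688 0.03  ]
collar [-0.0071 -0.114   0.045 ]
```

jog_arm(
  turn=[
    [0,0,0],
    [0,0,0],
    [0,0,0],
    [0,0,0],
    [0,0,0],
    [0,0,0],
    [0,0,0],
    [0,0,0],
    [0,0,0],
    [0,0,0],
    [0,0,0],
    [0,0,0],
    [0,0,0],
    [0,0,0],
    [0,0,0],
    [0,0,0],
    [0,0,0],
  ],
  translation=[
    [0.002,0,0],
    [0.004,0,0],
    [0.006,0,0],
    [0.008,0,0],
    [0.01,0,0],
    [0.012,0,0],
    [0.014,0,0],
    [0.016,0,0],
    [0.018,0,0],
    [0.02,0,0],
    [0.0215,0,0],
    [0.023,0,0],
    [0.0245,0,0],
    [0.026,0,0],
    [0.0275,0,0],
    [0.029,0,0],
    [0.03,0,0],
  ],
  grip=[0.73,0.73,0.73,0.73,0.73,0.73,0.73,0.73,0.73,0.73,0.73,0.73,0.73,0.73,0.73,0.73,0.73],
)

```text
clock: 12.08
tool_pos: [0.61, -0.0848, 0.0592]
eef_rot: [0.998, 0.062, 0.0, 0.0]
contact_force: [-0.0, 0.5, -0.5]
opening: 0.273
finger_force: 0.0
```

```bash
python3 -c "
from h import *
delta(0.027,-.004,.0595)
snap('wrist','w5.png')
print([(rd(d['position']).round(4),round(d['p'],2)) for d in models.place_of('wrist','vial_center')[:2]])
"
```

```text
reader tcp [ 0.0224 -0.0061  0.0592] F [-0.04  0.49 -0.55] trans [ 0.0046 -0.0021 -0.0003] turn [ 0.0001 -0.0002  0.0018] open 0.273 t 12.075
[(array([ 0.0494, -0.003 ,  0.0455]), 0.77)]
```

View pics/w5.png

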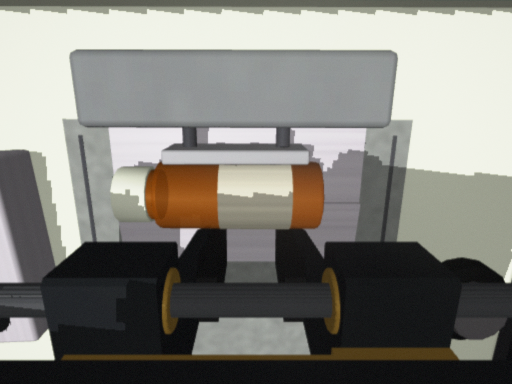

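jog_arm(
  turn=[
    [0,0,0],
    [0,0,0],
    [0,0,0],
    [0,0,0],
    [0,0,0],
    [0,0,0],
    [0,0,0],
    [0,0,0],
  ],
  translation=[
    [0.001,0,0],
    [0.002,0,0],
    [0.003,0,0],
    [0.0035,0,0],
    [0.004,0,0],
    [0.0045,0,0],
    [0.005,0,0],
    [0.005,0,0],
  ],
  grip=[0.73,0.73,0.73,0.73,0.73,0.73,0.73,0.73],
)

```text
clock: 13.18
tool_pos: [0.614, -0.0844, 0.0591]
eef_rot: [0.998, 0.062, -0.001, 0.0]
contact_force: [-3.6, -0.4, 2.0]
opening: 0.272
finger_force: 1.8
```

jog_arm(
  turn=[
    [0,0,0],
    [0,0,0],
    [0,0,0],
    [0,0,0],
  ],
  translation=[
    [0.0005,0,0],
    [0.001,0,0],
    [0.0015,0,0],
    [0.0015,0,0],
  ],
  grip=[0.73,0.73,0.73,0.73],
)

```text
clock: 13.68
tool_pos: [0.6148, -0.0843, 0.059]
eef_rot: [0.998, 0.062, -0.002, 0.0]
contact_force: [-6.0, -0.5, 4.3]
opening: 0.272
finger_force: 3.0
```

jog_arm(
  turn=[
    [0,0,0],
    [0,0,0],
    [0,0,0],
    [0,0,0],
    [0,0,0],
  ],
  translation=[
    [0.0003,0,0],
    [0.0006,0,0],
    [0.0006,0,0],
    [0.0006,0,0],
    [0.0006,0,0],
  ],
  grip=[0.73,0.73,0.73,0.73,0.73],
)

```text
clock: 14.3
tool_pos: [0.615, -0.0843, 0.059]
eef_rot: [0.998, 0.062, -0.002, 0.0]
contact_force: [-6.7, -0.5, 4.4]
opening: 0.273
finger_force: 3.4
```

jog_arm(
  turn=[
    [0,0,0],
    [0,0,0],
    [0,0,0],
    [0,0,0],
    [0,0,0],
    [0,0,0],
    [0,0,0],
    [0,0,0],
    [0,0,0],
    [0,0,0],
    [0,0,0],
    [0,0,0],
    [0,0,0],
    [0,0,0],
    [0,0,0],
    [0,0,0],
    [0,0,0],
    [0,0,0],
    [0,0,0],
    [0,0,0],
  ],
  translation=[
    [0.0002,0,0],
    [0.0002,0,0],
    [0.0002,0,0],
    [-0.0001,0,0],
    [-0.0004,0,0],
    [-0.0007,0,0],
    [-0.001,0,0],
    [-0.0013,0,0],
    [-0.0016,0,0],
    [-0.0019,0,0],
    [-0.0022,0,0],
    [-0.0025,0,0],
    [-0.0028,0,0],
    [-0.0031,0,0],
    [-0.0034,0,0],
    [-0.0037,0,0],
    [-0.004,0,0],
    [-0.0043,0,0],
    [-0.0046,0,0],
    [-0.0049,0,0],
  ],
  grip=[0.73,0.73,0.73,0.73,0.73,0.73,0.73,0.73,0.73,0.73,0.73,0.73,0.73,0.73,0.73,0.73,0.73,0.73,0.73,0.73],
)

```text
clock: 16.8
tool_pos: [0.6126, -0.0844, 0.0595]
eef_rot: [0.998, 0.062, 0.001, -0.0]
contact_force: [0.0, 0.3, -0.8]
opening: 0.273
finger_force: 0.0
```

jog_arm(
  turn=[
    [0,0,0],
    [0,0,0],
    [0,0,0],
    [0,0,0],
    [0,0,0],
    [0,0,0],
    [0,0,0],
    [0,0,0],
    [0,0,0],
    [0,0,0],
    [0,0,0],
  ],
  translation=[
    [-0.0004,0,0],
    [-0.0008,0,0],
    [-0.0012,0,0],
    [-0.0016,0,0],
    [-0.002,0,0],
    [-0.0025,0,0],
    [-0.003,0,0],
    [-0.005,0,0],
    [-0.008,0,0],
    [-0.012,0,0],
    [-0.016,0,0],
  ],
  grip=[0.73,0.73,0.73,0.73,0.73,0.73,0.73,0.73,0.73,0.73,0.73],
)

```text
clock: 18.18
tool_pos: [0.5957, -0.0866, 0.0592]
eef_rot: [0.998, 0.062, -0.0, 0.0]
contact_force: [-0.6, -0.4, 0.3]
opening: 0.269
finger_force: 0.0
```

```bash
python3 -c "
from h import *
delta(-.01,-.118,.11)
snap('wrist','w6.png')
print([(rd(d['position']).round(4),round(d['p'],2)) for d in models.place_of('wrist','vial_center')[:2]])
for n,u,v,z in [('lip',256,141,.035)]: pass
"
```

```text
reader tcp [ 0.008  -0.0062  0.0592] F [-0.56 -0.43  0.27] trans [-0.0182  0.1118 -0.0508] turn [0.0001 0.0001 0.0018] open 0.269 t 18.175
[(array([ 0.0526, -0.003 ,  0.0487]), 0.91), (array([ 0.0068,  0.0009, -0.0001]), 0.17)]
```

View pics/w6.png

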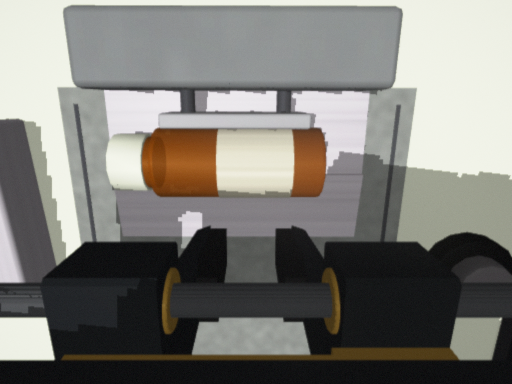

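jog_arm(
  turn=[
    [0,0,0],
    [0,0,0],
    [0,0,0],
    [0,0,0],
    [0,0,0],
    [0,0,0],
    [0,0,0],
    [0,0,0],
    [0,0,0],
    [0,0,0],
  ],
  translation=[
    [-0.01,0,-0.02],
    [-0.018,0,-0.051],
    [-0.018,0.02,-0.051],
    [-0.018,0.05,-0.051],
    [-0.018,0.08,-0.051],
    [-0.018,0.1,-0.051],
    [-0.018,0.112,-0.051],
    [-0.018,0.112,-0.051],
    [-0.018,0.112,-0.051],
    [-0.018,0.112,-0.041],
  ],
  grip=[0.73,0.8,0.9,1,1,1,1,1,1,1],
)

```text
clock: 19.52
tool_pos: [0.5928, -0.1986, 0.1005]
eef_rot: [0.998, 0.063, 0.001, -0.0]
contact_force: [-0.0, -0.5, 0.1]
opening: 0.005
finger_force: 0.0
```

```bash
python3 -c "
from h import *
delta(-.01,-.118,.068)
snap('top','t7.png')
print([(rd(d['position']).round(4),round(d['p'],2)) for d in models.place_of('top','vial_center')[:2]])
"
```

```text
reader tcp [-0.0085 -0.117   0.1005] F [-0.04 -0.48  0.05] trans [-0.0016  0.001   0.0325] turn [-0.0002 -0.0017  0.0036] open 0.005 t 19.525
[(array([ 0.0527, -0.0024,  0.0432]), 0.68)]
```

jog_arm(
  turn=[
    [0,0,0.003],
    [0,0,0.003],
    [0,0,0.003],
    [0,0,0.003],
    [0,0,0.003],
    [0,0,0.003],
    [0,0,0.003],
    [0,0,0.003],
  ],
  translation=[
    [-0.0015,0.001,0.012],
    [-0.0015,0.001,0.024],
    [-0.0015,0.001,0.03],
    [-0.0015,0.001,0.033],
    [-0.0015,0.001,0.035],
    [-0.0015,0.001,0.037],
    [-0.0015,0.001,0.038],
    [-0.0015,0.001,0.038],
  ],
  grip=[1,1,1,1,1,1,1,1],
)

```text
clock: 20.62
tool_pos: [0.59, -0.2009, 0.0652]
eef_rot: [0.998, 0.06, -0.0, -0.0]
contact_force: [-8.1, 2.1, 22.7]
opening: 0.006
finger_force: 12.0
```

jog_arm(
  turn=[
    [0,0,0],
    [0,0,0],
    [0,0,0],
    [0,0,0],
    [0,0,0],
  ],
  translation=[
    [0,0,-0.002],
    [0,0,-0.006],
    [0,0,-0.015],
    [-0.03,0,-0.04],
    [-0.06,0,-0.06],
  ],
  grip=[1,1,1,1,1],
)

```text
clock: 21.25
tool_pos: [0.5319, -0.2087, 0.1232]
eef_rot: [0.998, 0.061, 0.002, 0.001]
contact_force: [-0.3, 0.1, -0.3]
opening: 0.001
finger_force: 0.0
```

```bash
python3 -c "
from h import *
delta(-.01,-.118,.068)
im=snap('wrist','w8.png')
p=cams.camera_params('wrist'); print(p)
print([(rd(d['position']).round(4),round(d['p'],2)) for d in models.place_of('wrist','start_top')[:2]])
print([(rd(d['position']).round(4),round(d['p'],2)) for d in models.place_of('wrist','vial_center')[:2]])
"
```

```text
reader tcp [-0.0701 -0.1195  0.1232] F [-0.31  0.07 -0.28] trans [ 0.06   -0.0016  0.0554] turn [ 0.0013 -0.003  -0.0007] open 0.001 t 21.25
{'fx': 324.46802771229795, 'fy': 324.46802771229795, 'cx': 250.6533019314076, 'cy': 189.79206949959365, 'eye': array([ 0.59620392, -0.20277819,  0.2519857 ]), 'orientation': array([-0.10265127,  0.08970642, -0.65759539,  0.74093439])}
[(array([-0.0093, -0.116 ,  0.0544]), 0.67)]
[(array([ 0.0507, -0.0014,  0.0458]), 0.81)]
```

View pics/w8.png

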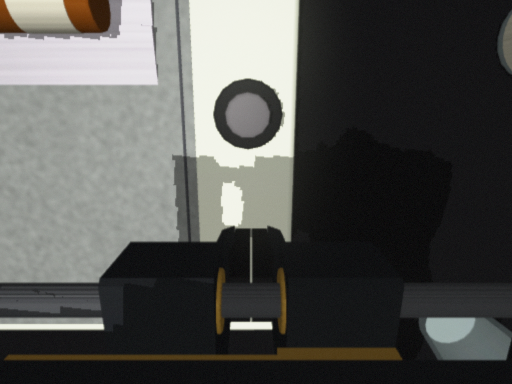

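```bash
python3 -c "
from h import *
snap('wrist','w9.png'); im=cv2.imread('pics/w9.png'); 
g=cv2.cvtColor(im,cv2.COLOR_BGR2GRAY)[60:170,190:310]
p=cams.camera_params('wrist')
h=cv2.HoughCircles(cv2.resize(g,None,fx=4,fy=4,interpolation=2),cv2.HOUGH_GRADIENT,1,400,param1=60,param2=15,minRadius=70,maxRadius=110)
print(h)
u,v=h[0,0,0]/4-.375+190,h[0,0,1]/4-.375+60
print(u,v,rd(pix2w('wrist',u,v,.048,p)).round(4), pix2w('wrist',u,v,.048,p))
m=models.masks_of('wrist','start_top')[0]['pixels']; c=np.argwhere(m); print(c.mean(0),c.min(0),c.max(0))
b=rd(pix2w('wrist',u,v,.048,p)); delta(b[0],b[1]-.0287,.072)
delta(-.01,-.118-.0287,.072)
"
```

```text
[[[224.5 216.5  88.1]]]
245.75 113.75 [-0.0087 -0.1176  0.048 ] [ 0.59269088 -0.19929675  0.048     ]
[113.55635492 245.76438849] [ 90 223] [136 268]
reader tcp [-0.0691 -0.1191  0.1223] F [ 0.09 -0.22 -0.57] trans [0.0603 0.0271 0.0504] turn [ 0.0005 -0.0027 -0.0006] open 0.002 t 21.5
reader tcp [-0.0691 -0.1191  0.1223] F [ 0.09 -0.22 -0.57] trans [0.059  0.0275 0.0504] turn [ 0.0005 -0.0027 -0.0006] open 0.002 t 21.5
```

jog_arm(
  turn=[
    [0,0,0],
    [0,0,0],
    [0,0,0],
    [0,0,0],
    [0,0,0],
    [0,0,0],
  ],
  translation=[
    [0.02,0.01,0.01],
    [0.045,0.02,0.025],
    [0.0597,0.0273,0.042],
    [0.0597,0.0273,0.05],
    [0.0597,0.0273,0.0525],
    [0.0597,0.0273,0.0525],
  ],
  grip=[0.545,0.545,0.545,0.545,0.545,0.545],
)

```text
clock: 22.25
tool_pos: [0.5943, -0.2279, 0.0703]
eef_rot: [0.998, 0.06, 0.001, 0.0]
contact_force: [2.7, 0.5, 2.2]
opening: 0.459
finger_force: 1.0
```

```bash
python3 -c "
from h import *
delta(-.0093,-.1178-.0287,.062)
im=snap('scene','s10.png')[150:230,150:270]; cv2.imwrite('pics/s10c.png',cv2.resize(im[...,::-1],(720,480),interpolation=cv2.INTER_CUBIC))
"
```

```text
reader tcp [-0.0106 -0.1462  0.0703] F [2.67 0.54 2.21] trans [0.0013 0.0003 0.0083] turn [ 0.0002 -0.0016 -0.001 ] open 0.459 t 22.25
```

View pics/s10c.png

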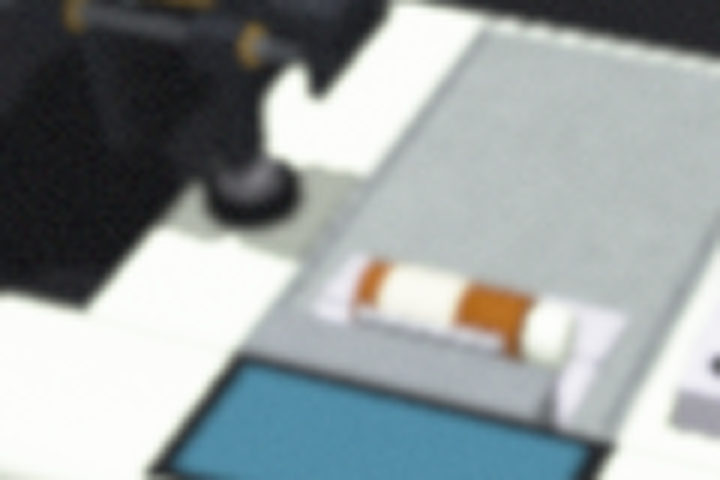

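jog_arm(
  turn=[
    [0,0,0],
    [0,0,0],
    [0,0,0],
    [0,0,0],
  ],
  translation=[
    [0.001,0,0.001],
    [0.0013,0,0.002],
    [0.0013,0,0.003],
    [0.0013,0,0.003],
  ],
  grip=[0.545,0.545,0.545,0.545],
)

```text
clock: 22.8
tool_pos: [0.5944, -0.2279, 0.0667]
eef_rot: [0.998, 0.06, -0.001, -0.0]
contact_force: [-1.5, 1.4, 3.3]
opening: 0.455
finger_force: 2.1
```

jog_arm(
  turn=[
    [0,0,0],
    [0,0,0],
    [0,0,0],
    [0,0,0],
    [0,0,0],
  ],
  translation=[
    [0,0,0.001],
    [0,0,0.002],
    [0,0,0.003],
    [0,0,0.003],
    [0,0,0.003],
  ],
  grip=[0.545,0.545,0.545,0.545,0.545],
)

```text
clock: 23.42
tool_pos: [0.5945, -0.228, 0.0653]
eef_rot: [0.998, 0.06, -0.0, -0.0]
contact_force: [-5.1, 1.5, 15.9]
opening: 0.459
finger_force: 8.2
```

```bash
python3 -c "
from h import *
print(r.tips_ahead)
b=cv2.imread('pics/scene1.png')
a=snap('scene','s11.png')[...,::-1]; o=cv2.imread('pics/s10.png')
f=lambda i:cv2.resize(i[168:198,176:212],(390,325),interpolation=cv2.INTER_CUBIC)
cv2.imwrite('pics/cmp.png',np.hstack([f(o),f(a)]))
"
```

```text
0.019
```

View pics/cmp.png

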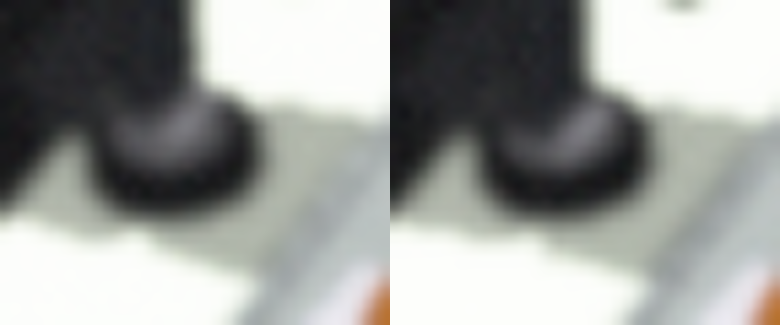

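```bash
python3 -c "
from h import *
p=cams.camera_params('scene'); M=R.from_quat(p['orientation']).as_matrix()
def pj(w):
    c=M.T@(np.array(w)-p['eye']); return np.round([p['cx']+p['fx']*c[0]/-c[2]-176,p['cy']-p['fy']*c[1]/-c[2]-168],1)
bx,by=-.0093,-.1178
for z in(.048,.042):
  print(z,'c',pj(wd(bx,by,z)),'+x',pj(wd(bx+.014,by,z)),'-x',pj(wd(bx-.014,by,z)),'+y',pj(wd(bx,by+.014,z)),'-y',pj(wd(bx,by-.014,z)))
s=rd(r.get_state()['tool_pos']);print('tcp',s)
for zz in (s[2]-.019,.042):
  for dx in(-.009,.009):
    for y in(.0202,.0377): print('tip',dx,y,pj(wd(s[0]+dx,s[1]+y,zz)))
for n in ['scene1','s10','s11']:
  g=cv2.cvtColor(cv2.imread('pics/'+n+'.png'),cv2.COLOR_BGR2GRAY)[172:190,182:202]; print(n); print('\n'.join(' '.join('%3d'%v for v in q) for q in g))
"
```

```text
0.048 c [15.1  9.4] +x [12.5 12.5] -x [17.5  6.4] +y [20.  10.5] -y [10.1  8.3]
0.042 c [15.3 11.3] +x [12.8 14.4] -x [17.8  8.2] +y [20.2 12.4] -y [10.4 10.2]
tcp [-0.01040061 -0.14629721  0.06526567]
tip -0.009 0.0202 [14.   7.1]
tip -0.009 0.0377 [20.2  8.4]
tip 0.009 0.0202 [10.8 11.1]
tip 0.009 0.0377 [17.  12.4]
tip -0.009 0.0202 [14.2  8.5]
tip -0.009 0.0377 [20.3  9.8]
tip 0.009 0.0202 [11.  12.4]
tip 0.009 0.0377 [17.1 13.8]
scene1
 36  38  38  38  44  69 124 187 232 247 250 251 251 251 252 252 252 252 252 252
 40  36  40  41  61 107 167 217 236 243 245 246 248 250 251 252 252 252 252 252
 38  36  38  54  87 140 187 212 218 217 218 222 232 241 248 251 251 252 252 252
 41  38  44  73 114 153 172 176 171 166 166 171 189 213 232 242 248 251 252 252
 37  39  54  86 126 150 156 150 146 145 144 147 153 164 181 206 232 245 250 252
 42  42  61  88 121 138 141 142 141 144 143 143 143 138 127 139 178 225 245 251
 42  47  59  80 105 127 139 138 141 139 142 140 138 125 103  88 114 181 235 250
 75  75  61  65  86 111 126 132 136 136 135 132 124 110  87  64  82 150 225 249
128 118  84  57
[... 2972 characters left out ...]
  68  75  78  86  97 109 109  98  80  61  43  38  76 127 162
147 123  77  38  42  59  67  76  84  94  97  88  73  57  42  29  34  72 121 158
161 133  83  42  33  38  52  58  64  70  70  61  50  37  28  26  41  77 125 159
168 140  93  51  31  27  31  36  39  40  42  33  28  26  26  28  55  98 141 168
174 151 116  73  47  28  26  32  29  30  27  29  29  30  38  53  85 124 157 173
177 167 143 108  73  50  39  35  36  29  35  39  44  57  74  95 121 149 170 179
181 177 166 144 116  93  76  71  66  63  68  75  86 104 121 138 155 169 178 180
189 183 181 170 156 142 135 130 123 118 120 124 134 147 161 169 173 178 180 176
217 203 195 193 190 190 197 190 173 163 164 166 167 172 177 178 180 180 177 171
```

jog_arm(
  turn=[
    [0,0,0],
    [0,0,0],
    [0,0,0],
    [0,0,0],
  ],
  translation=[
    [0,0,-0.001],
    [0,0,-0.003],
    [0,0,-0.003],
    [0,0,-0.003],
  ],
  grip=[0.545,0.545,0.545,0.545],
)

```text
clock: 23.98
tool_pos: [0.5944, -0.2279, 0.0664]
eef_rot: [0.998, 0.06, -0.001, -0.0]
contact_force: [-1.8, 1.5, 4.3]
opening: 0.455
finger_force: 2.1
```

```bash
cat > av.py <<'E'
from h import *
F=[];Z=[]
for i in range(8):
    cams.snapshot('top'); s=r.get_state(); F.append(s['contact_force']); Z.append(s['tool_pos'][2])
print(np.mean(F,0).round(2),np.std(F,0).round(2),np.mean(Z).round(5),s['clock'])
E
python3 av.py
```

```text
[-3.31  1.68  4.36] [0.57 0.32 0.3 ] 0.06648 24.375
```

jog_arm(
  turn=[
    [0,0,0],
    [0,0,0],
    [0,0,0],
  ],
  translation=[
    [0,0,-0.001],
    [0,0,-0.002],
    [0,0,-0.002],
  ],
  grip=[0.545,0.545,0.545],
)

```text
clock: 24.75
tool_pos: [0.5955, -0.2283, 0.0689]
eef_rot: [0.998, 0.06, 0.001, 0.0]
contact_force: [-2.0, -0.0, 1.8]
opening: 0.455
finger_force: 1.4
```

```bash
python3 av.py
```

```text
[-1.26  0.2   2.66] [0.42 0.41 0.49] 0.06885 25.15
```

jog_arm(
  turn=[
    [0,0,0],
    [0,0,0],
    [0,0,0],
  ],
  translation=[
    [0,0,-0.002],
    [0,0,-0.005],
    [0,0,-0.005],
  ],
  grip=[0.545,0.545,0.545],
)

```text
clock: 25.52
tool_pos: [0.5952, -0.2281, 0.0739]
eef_rot: [0.998, 0.06, 0.0, 0.0]
contact_force: [-0.1, -0.3, 0.9]
opening: 0.455
finger_force: 0.0
```

```bash
python3 av.py
```

```text
[-0.17  0.01  0.14] [0.59 0.37 0.63] 0.07362 25.925
```

jog_arm(
  turn=[
    [0,0,0],
    [0,0,0],
    [0,0,0],
    [0,0,0],
    [0,0,0],
    [0,0,0],
  ],
  translation=[
    [0,0,-0.02],
    [0,0,-0.05],
    [-0.01,0,-0.08],
    [-0.03,0,-0.1],
    [-0.03,0,-0.1],
    [-0.03,0,-0.1],
  ],
  grip=[0.545,0.545,0.545,0.545,0.545,0.545],
)

```text
clock: 26.68
tool_pos: [0.5659, -0.2314, 0.1738]
eef_rot: [0.998, 0.061, 0.0, -0.0]
contact_force: [-0.2, 1.1, -1.0]
opening: 0.454
finger_force: 0.0
```

```bash
python3 -c "
from h import *
for c in ['top','scene']:
  cams.snapshot(c); print([(rd(d['position']).round(4),round(d['p'],2)) for d in models.place_of(c,'vial_center')[:1]])
print(r.get_state()['tool_pos']); print(r.finish_job())
"
```

```text
[(array([0.0516, 0.0001, 0.0447]), 0.85)]
[(array([ 0.0508, -0.0015,  0.0485]), 0.85)]
[ 0.56544789 -0.23119758  0.17286015]
the job is handed in; nothing more can be done
None
```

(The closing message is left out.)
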